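# Lay the busbars on the cell groups

## Task

Four taped groups of two, three, four and five battery cells stand on the bench, each with the row of terminals nearest the robot still bare. On each group's bare row lay the loose copper busbar made for that number of cells: flat on the terminals, humps up, straight along the row, with one of its windows over each terminal. Do not shift the tape roll or the meter that lie among the busbars.

Things in the scene. Friction and masses are not known exactly. Their poses are not given: they have to be found in the camera images.
- busbar2: Loose copper busbar for two cells, flat on the bench: 44 mm long (x axis), 20 wide (y), 5 thick, with two round dark windows at 24 mm pitch on its upper face and a low hump, 8 mm high, between them. About 39 g. Origin: centre of its underside, z up. Both ends alike.
- busbar3: Loose copper busbar for three cells, flat on the bench: 68 mm long (x axis), 20 wide (y), 5 thick, with three round dark windows at 24 mm pitch on its upper face and low humps, 8 mm high, between them. About 61 g. Origin: centre of its underside, z up. Both ends alike.
- busbar4: Loose copper busbar for four cells, flat on the bench: 92 mm long (x axis), 20 wide (y), 5 thick, with four round dark windows at 24 mm pitch on its upper face and low humps, 8 mm high, between them. About 82 g. Origin: centre of its underside, z up. Both ends alike.
- busbar5: Loose copper busbar for five cells, flat on the bench: 116 mm long (x axis), 20 wide (y), 5 thick, with five round dark windows at 24 mm pitch on its upper face and low humps, 8 mm high, between them. About 103 g. Origin: centre of its underside, z up. Both ends alike.
- group2: Fixed: two taped blue cells side by side, 48 mm wide (y), 100 deep (x), black tops 90 mm high. On each end of every top a round terminal, 15 mm across, upper face 95 mm high. The row farther from the robot has its busbar on; the near row is bare. Origin: on the bench below the middle of the near row, which runs along y at 24 mm pitch; near face x = -18 mm, far face +82, far row +64.
- group3: Fixed: three taped blue cells side by side, 72 mm wide (y), 100 deep (x), black tops 90 mm high. On each end of every top a round terminal, 15 mm across, upper face 95 mm high. The row farther from the robot has its busbar on; the near row is bare. Origin: on the bench below the middle of the near row, which runs along y at 24 mm pitch; near face x = -18 mm, far face +82, far row +64.
- group4: Fixed: four taped blue cells side by side, 96 mm wide (y), 100 deep (x), black tops 90 mm high. On each end of every top a round terminal, 15 mm across, upper face 95 mm high. The row farther from the robot has its busbar on; the near row is bare. Origin: on the bench below the middle of the near row, which runs along y at 24 mm pitch; near face x = -18 mm, far face +82, far row +64.
- group5: Fixed: five taped blue cells side by side, 120 mm wide (y), 100 deep (x), black tops 90 mm high. On each end of every top a round terminal, 15 mm across, upper face 95 mm high. The row farther from the robot has its busbar on; the near row is bare. Origin: on the bench below the middle of the near row, which runs along y at 24 mm pitch; near face x = -18 mm, far face +82, far row +64.
- tape: Bystander, loose: roll of pale fibre tape lying flat, 84 mm across, hole 54 mm across, 25 mm high. Origin: the centre of its underside.
- meter: Bystander, loose: orange pocket multimeter lying on its back, 125 mm long (x axis), 62 mm wide (y axis), 30 mm high, with a dial that reaches 40 mm. Origin: the centre of its underside.

How it is judged:
At the end, for the whole second after the job is handed in: Each busbar lies at rest, level within 0.08 rad, on the bare row of the group with as many cells as it has windows: centre within 8 mm of the row's middle both along and across, underside 92 to 98 mm above the bench, length within 0.15 rad of the row (x of busbar2 in the frame of group2 between -0.008 and 0.008 m and y of busbar2 in the frame of group2 between -0.008 and 0.008 m and z of busbar2 in the frame of group2 between 0.092 and 0.098 m and angle between the x axis of busbar2 and the y axis of group2, either way round below 0.15 rad and angle between each of busbar2, busbar3, busbar4, busbar5's own z axis and vertical below 0.08 rad and linear speed of each of busbar2, busbar3, busbar4, busbar5 below 0.02 m/s and x of busbar3 in the frame of group3 between -0.008 and 0.008 m and y of busbar3 in the frame of group3 between -0.008 and 0.008 m and z of busbar3 in the frame of group3 between 0.092 and 0.098 m and angle between the x axis of busbar3 and the y axis of group3, either way round below 0.15 rad and x of busbar4 in the frame of group4 between -0.008 and 0.008 m and y of busbar4 in the frame of group4 between -0.008 and 0.008 m and z of busbar4 in the frame of group4 between 0.092 and 0.098 m and angle between the x axis of busbar4 and the y axis of group4, either way round below 0.15 rad and x of busbar5 in the frame of group5 between -0.008 and 0.008 m and y of busbar5 in the frame of group5 between -0.008 and 0.008 m and z of busbar5 in the frame of group5 between 0.092 and 0.098 m and angle between the x axis of busbar5 and the y axis of group5, either way round below 0.15 rad); the robot touches nothing.
It fails at once if the tape roll is shifted by more than 20 mm (distance of tape from where it was at the start of the episode above 0.02 m).
It fails at once if the meter is shifted by more than 20 mm (distance of meter from where it was at the start of the episode above 0.02 m).
It also fails if it takes over 93 s, if anything falls off the work surface, if the arm or the gripper's body presses on something with over 40 N, if the wrist force passes 120 N, or if a joint passes its speed limit or range.

## Robot

A 6-joint arm with a two-finger parallel gripper is mounted at the origin on the work surface. World frame = base frame: x ahead of the robot, y to its left, z up, the work surface at z = 0. Lengths are in m, angles in rad, forces in N, time in s.
With the tool pointing down it reaches from about 0.35 to 0.775 m from the base axis. Payload 5.5 kg.
Tool frame: the origin (TCP) lies where the fingers leave the gripper's body, on its centre line; the fingertips stand env.tip_reach ahead of it and the grasp point (between the pads) lies 54 mm ahead of it (env.tip_reach is the distance from the TCP to the fingertips, in m); z points along the fingers, y is the line along which they close (so a half turn about z gives the same grasp; the last joint's range is limited). The gripper opens to 85 mm and grips with 20 to 120 N. Pads are 22 mm wide; open, the fingers measure 114 mm over their backs; the gripper's body (76 mm by 85 mm) begins 54 mm behind the grasp point. The pads swing forward as they close: fully open they stand 13 mm farther back than shut.
Start: joints at [1.101, 0.313, 0.046, 1.304, 0, 1.431], TCP at [0.186, 0.544, 0.304] pointing down, gripper open.
Joint ranges: [-2.76, 2.76], [-0.86, 1.69], [-1.03, 1.26], [-2.2, 2.34], [-1.47, 1.5], [-3.14, 3.14]. Speed limits (rad/s): [2.57, 2.57, 3.14, 3.14, 3.14, 3.14].

## Interface

Orientations are given as a unit quaternion [w, x, y, z].
In Python, from workcell import status, optics, hand_in, env gives the robot as it stands.
- The arm moves only by the shell command python3 -m handwheel 'ROWS' [FORCE]. ROWS is a JSON object whose one key "deltas" holds a list of rows, each a list of 5 numbers: the opening, from -1 (shut) to 1 (fully open), then the shift along the tool's x, y, z in units of 40 mm (1.0 is 40 mm), then the turn about the tool's z in units of 10 degrees (1.0 is 10 degrees). In form: {"deltas": [[jaw, x, y, z, roll], ...]}. A call has 1 to 20 rows; each row shifts and turns the commanded pose from where the row before left it, along the tool's axes as they then stand; what a row does not reach is not made up. A row lasts 1/8 s, in which the tool goes at most 62.5 mm and 10.7 degrees, less where a joint would pass 70% of its speed; a pose out of reach is approached as far as the arm can. A call is refused whole if a number of a shift passes 1 or a number of a turn 1, either way. A call with a gripper value outside its range is refused whole. The fingers move at their own pace and stop on an object; FORCE is the grip in N (left out, the last holds). Time passes only in rows, so rows that do not move let the fingers close. It gives the time, the measured TCP pose, the force, the opening and the grip force at its end, in the units of the state.
- status.get_state(): the state, without advancing time (a new reading comes with each control period).
- optics.read_camera(name): name is "scene" or "top" or "wrist"; returns a dict with "frame" (384x512x3 uint8, red, green, blue), "depth" (384x512 float32, m along the optical axis (not along the pixel's ray), 0 where there is no reading), "vfov" (degrees; the focal length in pixels is half the picture's height over the tangent of half this angle, whatever the lens; pixels are square), "cx", "cy" (the principal point, pixels), "origin" and "attitude" of the camera in the world. Camera axes: x right, y down, z forward; pixel columns grow to the right and rows downward; lengths in m; the calibration is good to about 2 mm. The wrist camera is an equidistant fisheye: a pixel r from the principal point sees the ray r / f radians off the axis. A picture is of the moment at which its call begins.
- hand_in(): hands the job in; it is judged then, once.
The state is a dict: "clock": time; "joint_pos": joint angles; "qvel": joint speeds; "tau": joint torques, N m; "tcp_pos": TCP position; "orientation": TCP orientation; "wrist_force": force on the tool from outside, world axes, zero at the start; "ft_torque": the same for the moment, N m; "finger_gap": finger opening in m; "grip_force": force on a finger pad.
Only numpy, scipy, OpenCV 4.12 (cv2) and the standard library are available. Lean on these libraries where they do the work, as an engineer would, in place of code of your own. Each camera call takes 0.05 s, during which the arm holds its last target. There are 200 camera calls.

## Working session

There is one attempt and no reset: what is moved stays moved. The work goes in short steps, Python scripts to look and compute and a shell command to move; the robot and the scene stay as the last step left them, time stands still between calls to the robot, and variables do not carry over. Pictures are saved under pics/ and viewed, at most 14 in all, crops included, and the job is handed in when it is done.

```bash
ls; mkdir -p pics; python3 - <<'E'
from workcell import status, optics, env
import cv2,numpy as np
print(status.get_state(), env.tip_reach)
for n in ("scene","top","wrist"):
    c=optics.read_camera(n)
    print(n,c["vfov"],c["cx"],c["cy"],c["origin"],c["attitude"],c["depth"].min(),c["depth"].max())
    cv2.imwrite(f"pics/{n}0.png",c["frame"][:,:,::-1]); np.savez(f"{n}0.npz",**c)
E
```

```text
pics
{'clock': 0.0, 'joint_pos': array([1.10139907e+00, 3.13987865e-01, 4.49621770e-02, 1.30358896e+00,
       2.22904669e-05, 1.43119696e+00]), 'qvel': array([-0.00017748, -0.00017415, -0.00124568, -0.00322124, -0.0002303 ,
        0.00222633]), 'tau': array([ 1.03735470e-03, -4.80624604e+01,  2.98535693e+01,  1.95852929e-02,
        5.72072736e-05,  1.03350979e-05]), 'tcp_pos': array([0.18604376, 0.54366572, 0.30300901]), 'orientation': array([-2.83211837e-04,  1.64152589e-01,  9.86434540e-01, -8.63994444e-04]), 'wrist_force': array([-1.28765525,  0.13106549, -0.32304453]), 'ft_torque': array([-0.01193549, -0.01852297, -0.00163127]), 'grip_force': 0.0, 'finger_gap': 0.0854600554612319} 0.0726
scene 45.95164660044337 256.5454456000679 185.419281014977 [ 1.2085999  -0.34883708  0.67783817] [-0.35395254  0.78676957  0.45592429 -0.21873335] 0.0 3.8595185
top 46.6521348291654 252.60052126482051 190.7675736428616 [0.43780514 0.01640515 0.86531061] [ 0.02691337 -0.69961689  0.71223807 -0.05028721] 0.0 0.93383104
wrist 65.70646984690485 254.16201846928342 191.9461142004342 [0.11086551 0.56967542 0.37250675] [0.12811453 0.80343466 0.57432421 0.09072548] 0.0 1.5876975
```

View pics/top0.png

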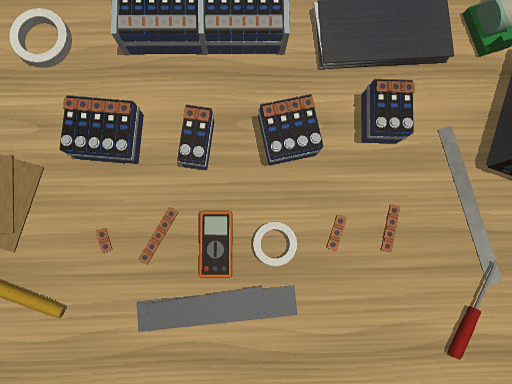

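View pics/scene0.png

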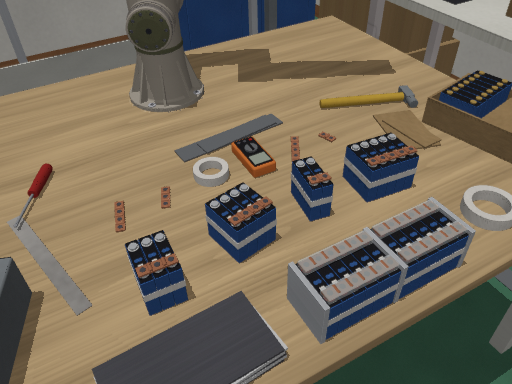

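Top view: the groups are, from left, 5, 2, 4 and 3, with terminals at rows 120–150. The busbars are 2 (104,240), 5 (158,236), 3 (337,233) and 4 (390,228). The meter (215,244) and tape (275,244) sit between them. The scene view shows the same layout from the far side.

```bash
cat > h.py <<'E'
import numpy as np, cv2
from scipy.spatial.transform import Rotation as Rn
def f_of(c): return 192/np.tan(np.radians(float(c["vfov"]))/2)
def rot(c): q=c["attitude"]; return Rn.from_quat([q[1],q[2],q[3],q[0]]).as_matrix()
def rays(c,u,v,fish=False):
    f=f_of(c); x=(np.asarray(u,float)-c["cx"])/f; y=(np.asarray(v,float)-c["cy"])/f
    if fish:
        r=np.hypot(x,y)+1e-12; k=np.tan(r)/r; x=x*k; y=y*k
    return np.stack([x,y,np.ones_like(x)],-1)@rot(c).T   # world ray per unit optical depth
def world(c,u,v,fish=False):
    d=c["depth"][np.round(v).astype(int),np.round(u).astype(int)]
    return c["origin"]+rays(c,u,v,fish)*np.asarray(d)[...,None]
def at_z(c,u,v,z,fish=False):
    r=rays(c,u,v,fish); return c["origin"]+r*((z-c["origin"][2])/r[...,2])[...,None]
def blobs(mask,lo):
    n,l,s,ce=cv2.connectedComponentsWithStats(mask.astype(np.uint8),connectivity=8)
    return [np.nonzero(l==i) for i in range(1,n) if s[i,4]>=lo]
E
python3 - <<'E'
from h import *
for n in ("top","scene"):
    c=dict(np.load(n+"0.npz")); im=c["frame"]
    hsv=cv2.cvtColor(im,cv2.COLOR_RGB2HSV).astype(int); H,S,V=hsv[...,0],hsv[...,1],hsv[...,2]
    vv,uu=np.mgrid[0:384,0:512]; P=world(c,uu,vv); ok=c["depth"]>0
    inx=ok&(P[...,0]>.2)&(P[...,0]<.75)&(abs(P[...,1])<.5)
    z=P[...,2]
    print(n,"bench z",np.median(z[inx&(z<.03)&(z>-.02)]))
    low=inx&(z<.02)&((H<12)|(H>172))&(S>90)
    low=cv2.morphologyEx(low.astype(np.uint8),cv2.MORPH_CLOSE,np.ones((5,5)))
    for v,u in blobs(low,30):
        p=P[v,u]; p=p[p[:,2]<.03]
        (cx,cy),(a,b),t=cv2.minAreaRect((p[:,:2]*1000).astype(np.float32))
        print("bar px",u.mean().round(),v.mean().round(),len(u),"c",round(cx),round(cy),"size",round(a),round(b),"ang",round(t),"z",np.percentile(p[:,2],[20,50,95]).round(4))
    term=inx&(z>.08)&(z<.11)&(S<50)&(V>130)
    for v,u in blobs(term,15):
        p=P[v,u]; print("term px",u.mean().round(1),v.mean().round(1),len(u),np.median(p,0).round(4), ((p.max(0)-p.min(0))*1000).round())
E
```

```text
top bench z -0.00027022217448635644
bar px 390.0 228.0 456 c 455 -280 size 20 90 ang 76 z [0.0037 0.005  0.0082]
bar px 158.0 235.0 596 c 449 170 size 19 113 ang 59 z [0.0034 0.0049 0.0081]
bar px 336.0 232.0 333 c 448 -174 size 20 67 ang 69 z [0.0036 0.0048 0.0084]
bar px 104.0 240.0 227 c 442 273 size 43 19 ang 17 z [0.0031 0.0043 0.0072]
bar px 460.0 330.0 267 c 259 -398 size 18 100 ang 67 z [0.0141 0.0176 0.0221]
term px 380.9 96.2 24 [ 0.6911 -0.2461  0.09  ] [10.  8.  5.]
term px 393.8 97.0 23 [ 0.6895 -0.27    0.0892] [8. 8. 4.]
term px 406.9 97.1 24 [ 0.6896 -0.2938  0.0896] [8. 8. 4.]
term px 309.0 112.6 23 [ 0.6619 -0.1143  0.0891] [9. 8. 4.]
term px 69.4 114.0 27 [0.6643 0.3101 0.0892] [9. 9. 5.]
term px 83.0 115.0 25 [0.6621 0.2868 0.0893] [8. 8. 5.]
term px 296.0 115.3 24 [ 0.6579 -0.0907  0.0896] [10.  8.  6.]
term px 97.0 116.0 25 [0.66   0.2621 0.0892] [8. 8. 4.]
term px 110.4 117.1 27 [0.658  0.239  0.0891] [9. 9. 6.]
term px 124.0 118.0 25 [0.6559 0.215  0.0893] [8. 8. 4.]
term px 283.2 117.9 23 [ 0.6529 -0.0672  0.0897] [9. 8. 7.]
term px 381.1 121.4 74 [ 0.6439 -0
[... 1657 characters left out ...]
0928] [17. 16.  7.]
term px 364.0 143.6 25 [0.6107 0.2421 0.0935] [16. 13.  7.]
term px 355.6 146.4 20 [0.6092 0.2199 0.0937] [14. 12.  4.]
term px 310.4 160.5 33 [0.5997 0.1082 0.0929] [17. 16.  8.]
term px 299.9 163.2 33 [0.596  0.0833 0.0934] [15. 14.  7.]
term px 243.8 187.0 40 [ 0.6033 -0.0528  0.0939] [16. 20. 10.]
term px 233.8 192.5 39 [ 0.6074 -0.077   0.0934] [16. 16.  7.]
term px 224.2 198.0 43 [ 0.6128 -0.0994  0.0935] [17. 17.  7.]
term px 214.2 203.7 45 [ 0.6171 -0.1233  0.0934] [14. 16.  8.]
term px 158.8 236.4 50 [ 0.6443 -0.2445  0.094 ] [15. 17.  8.]
term px 145.3 241.0 47 [ 0.6435 -0.2679  0.0938] [14. 18.  7.]
term px 131.9 245.9 48 [ 0.642  -0.2918  0.094 ] [13. 17.  7.]
```

```bash
cat > plan.py <<'E'
from h import *
from workcell import status
bars={2:(.4425,.2725),5:(.447,.1705),3:(.4485,-.174),4:(.4555,-.280)}
rows={2:[(.5979,.1076),(.5941,.0845)],5:[(.6167,.3144),(.6081,.2188)],3:[(.6439,-.2428),(.6415,-.2915)],4:[(.6025,-.053),(.6159,-.1229)]}
rows={k:np.array(v) for k,v in rows.items()}
def go(xy,ang,z):
    """ang: direction of the tool's x in the world, mod 180 deg"""
    s=status.get_state(); q=s["orientation"]; X=Rn.from_quat([q[1],q[2],q[3],q[0]]).as_matrix()[:,0]
    yaw=np.degrees(np.arctan2(X[1],X[0])); d=(ang-yaw+90)%180-90
    a=np.radians(yaw+d); x=np.array([np.cos(a),np.sin(a)]); y=np.array([x[1],-x[0]])
    e=np.asarray(xy)-s["tcp_pos"][:2]
    print("t",s["clock"].__round__(2),"tcp",s["tcp_pos"].round(4),"yaw",yaw.round(1),"j6",s["joint_pos"][5].round(2),
      "| roll units",(-d/10).round(2),"then x,y,z units",(e@x/.04).round(3),(e@y/.04).round(3),((s["tcp_pos"][2]-z)/.04).round(3))
E
python3 - <<'E'
from plan import *
c=dict(np.load("top0.npz")); im=c["frame"]
hsv=cv2.cvtColor(im,cv2.COLOR_RGB2HSV).astype(int); H,S=hsv[...,0],hsv[...,1]
vv,uu=np.mgrid[0:384,0:512]; P=world(c,uu,vv); z=P[...,2]
m=(c["depth"]>0)&(z<.02)&((H<12)|(H>172))&(S>90)&(P[...,0]>.38)
m=cv2.morphologyEx(m.astype(np.uint8),cv2.MORPH_CLOSE,np.ones((5,5)))
for v,u in blobs(m,100):
    p=P[v,u,:2]; e,w=np.linalg.eigh(np.cov(p.T)); x=w[:,1]
    print(p.mean(0).round(4),"long axis",np.degrees(np.arctan2(x[1],x[0])).round(1)%180)
for k,r in rows.items():
    d=r[0]-r[1]; print(k,"row mid",r.mean(0).round(4),"ang",np.degrees(np.arctan2(d[1],d[0])).round(1)%180,"len",np.hypot(*d).round(4))
go((.4425,.2725),107,.2)
E
```

```text
[ 0.4546 -0.2796] long axis 165.8
[0.4489 0.1685] long axis 145.3
[ 0.4483 -0.1733] long axis 159.5
[0.4419 0.2724] long axis 16.599999999999994
2 row mid [0.596 0.096] ang 80.7 len 0.0234
5 row mid [0.6124 0.2666] ang 84.9 len 0.096
3 row mid [ 0.6427 -0.2672] ang 87.2 len 0.0488
4 row mid [ 0.6092 -0.088 ] ang 100.9 len 0.0712
t 0.15 tcp [0.1861 0.5438 0.3032] yaw 161.1 j6 1.43 | roll units 5.41 then x,y,z units -8.36 4.147 2.58
```

```bash
python3 -c "
from plan import *
go((.442,.2725),16.8,.2)"
```

```text
t 0.15 tcp [0.1861 0.5438 0.3032] yaw 161.1 j6 1.43 | roll units -3.57 then x,y,z units -4.165 -8.341 2.58
```

```bash
python3 -m handwheel '{"deltas":[[0,0,0,0,-0.89],[0,0,0,0,-0.89],[0,0,0,0,-0.89],[0,0,0,0,-0.9],[0,-0.4165,-0.834,0.258,0],[0,-0.4165,-0.834,0.258,0],[0,-0.4165,-0.834,0.258,0],[0,-0.4165,-0.834,0.258,0],[0,-0.4165,-0.834,0.258,0],[0,-0.4165,-0.834,0.258,0],[0,-0.4165,-0.834,0.258,0],[0,-0.4165,-0.834,0.258,0],[0,-0.4165,-0.834,0.258,0],[0,-0.4165,-0.834,0.258,0],[0,0,0,0,0],[0,0,0,0,0]]}' 30
python3 - <<'E'
from plan import *
from workcell import optics
go((.442,.2725),16.8,.076)
c=optics.read_camera("wrist"); np.savez("w1.npz",**c); cv2.imwrite("pics/w1.png",c["frame"][:,:,::-1])
E
```

```text
clock: 2.15
tcp_pos: [0.4418, 0.2729, 0.2006]
orientation: [-0.0, -0.146, 0.989, 0.0]
wrist_force: [0.5, -0.6, -0.9]
finger_gap: 0.0426
grip_force: 0.0
t 2.15 tcp [0.4418 0.2729 0.2006] yaw -163.2 j6 0.11 | roll units -0.0 then x,y,z units -0.002 -0.01 3.114
```

View pics/w1.png

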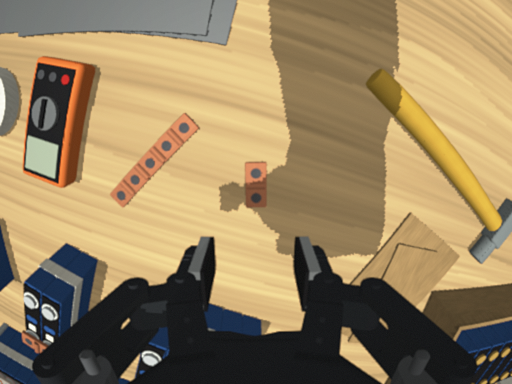

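The wrist view shows busbar2 at (256,185), aligned midway between the fingertips (207,240) and (300,240). I'll measure the tip height and refine busbar2 and busbar5 from here.

```bash
cat >> plan.py <<'E'
def wbars(c,lo=150,box=None):
    im=c["frame"]; hsv=cv2.cvtColor(im,cv2.COLOR_RGB2HSV).astype(int); H,S=hsv[...,0],hsv[...,1]
    vv,uu=np.mgrid[0:384,0:512]; P=world(c,uu,vv,True); z=P[...,2]
    m=(c["depth"]>0)&(z<.02)&(z>.0022)&((H<12)|(H>172))&(S>90)&(P[...,0]>.38)&(P[...,0]<.55)
    m=cv2.morphologyEx(m.astype(np.uint8),cv2.MORPH_CLOSE,np.ones((7,7)))
    for v,u in blobs(m,lo):
        p=P[v,u]; 
        (cx,cy),(a,b),t=cv2.minAreaRect((p[:,:2]*1000).astype(np.float32))
        print("px",u.mean().round(),v.mean().round(),"c",round(cx,1),round(cy,1),"size",round(a,1),round(b,1),"long ang",round(t+(90 if b>a else 0),1)%180,"z",np.percentile(p[:,2],[5,50,95]).round(4))
E
python3 - <<'E'
from plan import *
c=dict(np.load("w1.npz")); wbars(c)
vv,uu=np.mgrid[0:384,0:512]; P=world(c,uu,vv,True)
for a,b in ((180,218),(288,325)):
    p=P[232:300,a:b].reshape(-1,3); p=p[(p[:,2]>.05)]
    o=p[p[:,2]<p[:,2].min()+.003]; print("tip z",np.sort(p[:,2])[[0,5,20]].round(4),o.mean(0).round(4))
E
```

```text
px 79.0 127.0 c 394.3 143.7 size 85.3 202.8 long ang 127.9 z [0.0067 0.0136 0.0196]
px 153.0 160.0 c 426.4 188.0 size 28.5 171.1 long ang 143.9 z [0.0033 0.0047 0.0075]
px 256.0 185.0 c 413.8 265.5 size 101.0 18.1 long ang 17.4 z [0.0033 0.0045 0.0071]
tip z [0.1289 0.1301 0.1322] [0.4458 0.2517 0.1306]
tip z [0.1283 0.1301 0.1322] [0.4329 0.2927 0.13  ]
```

```bash
sed -i 's/p=P\[v,u\]; $/p=P[v,u]; p=p[p[:,2]<.03]/' plan.py
python3 -m handwheel '{"deltas":[[-0.4,0,0,0,0],[-0.4,0,0,0,0],[-0.4,0,0,0,0]]}'
python3 - <<'E'
from plan import *
from workcell import optics
c=optics.read_camera("wrist"); np.savez("w2.npz",**c); wbars(c)
vv,uu=np.mgrid[0:384,0:512]; P=world(c,uu,vv,True)
p=P[225:300,180:330].reshape(-1,3); p=p[(p[:,2]>.05)]
print("tip z",np.sort(p[:,2])[[0,5,20]].round(4))
E
```

```text
clock: 2.58
tcp_pos: [0.4419, 0.2733, 0.2009]
orientation: [0.0, -0.147, 0.989, 0.0]
wrist_force: [0.1, 1.2, 0.3]
finger_gap: 0.0257
grip_force: 0.0
px 79.0 127.0 c 435.4 91.6 size 3.3 110.4 long ang 178.6 z [0.0069 0.0135 0.0197]
px 153.0 159.0 c 448.8 172.0 size 19.0 115.0 long ang 149.2 z [0.0034 0.0047 0.0075]
px 255.0 183.0 c 441.4 274.1 size 42.4 18.8 long ang 17.4 z [0.0033 0.0045 0.007 ]
tip z [0.1276 0.1281 0.1301]
```

```bash
python3 -m handwheel '{"deltas":[[0,0,0,0.9,0],[0,0,0,0.9,0],[0,0,0,0.9,0],[0,0,0,0.44,0],[0,0,0,0,0],[0,0,0,0,0]]}' 40
python3 -c "
from plan import *
go((.4415,.2738),17.2,.075)"
```

```text
clock: 3.38
tcp_pos: [0.4427, 0.2731, 0.0759]
orientation: [0.001, -0.146, 0.989, 0.0]
wrist_force: [-0.6, 0.0, 0.6]
finger_gap: 0.0424
grip_force: 0.0
t 3.38 tcp [0.4427 0.2731 0.0759] yaw -163.2 j6 0.11 | roll units -0.04 then x,y,z units 0.024 0.025 0.022
```

```bash
python3 -m handwheel '{"deltas":[[0,0.02,0,0.02,0],[-1,0,0,0,0],[-1,0,0,0,0],[-1,0,0,0,0],[-1,0,0,0,0],[-1,0,0,0,0],[-1,0,0,-1,0],[-1,0,0,-1,0],[-1,0,0,-1,0],[-1,0,0,0,0]]}' 40
python3 -c "
from plan import *
go((.596,.096),80.7,.1715)"
```

```text
clock: 4.62
tcp_pos: [0.4433, 0.2735, 0.1977]
orientation: [0.003, -0.146, 0.989, 0.001]
wrist_force: [-0.1, 0.1, -0.6]
finger_gap: 0.0181
grip_force: 39.1
t 4.62 tcp [0.4433 0.2735 0.1977] yaw -163.2 j6 0.11 | roll units -6.39 then x,y,z units 3.762 -4.483 0.656
```

```bash
python3 -m handwheel '{"deltas":[[-1,0,0,0,-0.913],[-1,0,0,0,-0.913],[-1,0,0,0,-0.913],[-1,0,0,0,-0.913],[-1,0,0,0,-0.913],[-1,0,0,0,-0.913],[-1,0,0,0,-0.913],[-1,0.627,-0.747,0,0],[-1,0.627,-0.747,0,0],[-1,0.627,-0.747,0,0],[-1,0.627,-0.747,0,0],[-1,0.627,-0.747,0,0],[-1,0.627,-0.747,0,0],[-1,0,0,0,0],[-1,0,0,0,0],[-1,0,0,0,0]]}'
python3 - <<'E'
from plan import *
from workcell import optics
go((.596,.096),80.7,.1715)
c=optics.read_camera("wrist"); np.savez("w3.npz",**c); cv2.imwrite("pics/w3.png",c["frame"][:,:,::-1])
E
```

```text
clock: 6.62
tcp_pos: [0.5931, 0.096, 0.1938]
orientation: [-0.0, -0.648, 0.762, 0.001]
wrist_force: [-0.1, -0.3, -1.4]
finger_gap: 0.0177
grip_force: 39.1
t 6.62 tcp [0.5931 0.096  0.1938] yaw -99.2 j6 -1.38 | roll units 0.01 then x,y,z units -0.011 -0.072 0.557
```

View pics/w3.png

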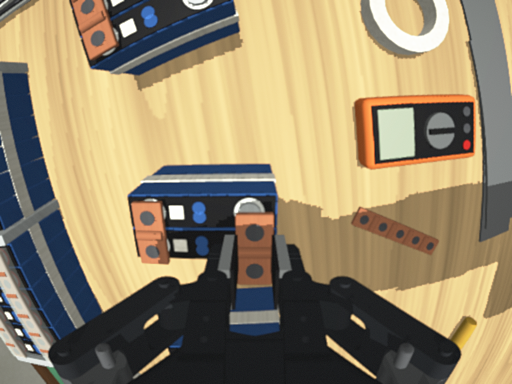

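The bar is held level, with its windows at (255,232) and (254,271). The near terminal shows partly at (249,205). Next I'll measure the held bar's centre relative to the TCP.

```bash
cat >> plan.py <<'E'
def held(c,u0,u1,v0,v1,zlo,zhi):
    """rectangle of the copper in a pixel box and height band; returns centre, prints"""
    im=c["frame"]; hsv=cv2.cvtColor(im,cv2.COLOR_RGB2HSV).astype(int); H,S=hsv[...,0],hsv[...,1]
    vv,uu=np.mgrid[0:384,0:512]; P=world(c,uu,vv,True); z=P[...,2]
    m=(c["depth"]>0)&(z>zlo)&(z<zhi)&((H<14)|(H>172))&(S>90)&(uu>u0)&(uu<u1)&(vv>v0)&(vv<v1)
    m=cv2.morphologyEx(m.astype(np.uint8),cv2.MORPH_OPEN,np.ones((3,3)))
    for v,u in blobs(m,80):
        p=P[v,u]
        (cx,cy),(a,b),t=cv2.minAreaRect((p[:,:2]*1000).astype(np.float32))
        print("held px",u.mean().round(),v.mean().round(),"c",round(cx,1),round(cy,1),"size",round(a,1),round(b,1),"long ang",round(t+(90 if b>a else 0),1)%180,"z",np.percentile(p[:,2],[5,50,95]).round(4))
E
python3 -c "
from plan import *
c=dict(np.load('w3.npz')); held(c,215,300,195,300,.1,.16)
vv,uu=np.mgrid[0:384,0:512]; P=world(c,np.array([255,254]),np.array([232,271]),True); print(P.round(4), P.mean(0).round(4))
print(world(c,np.array([249,249,199,195.]),np.array([202,205,2,0.]),True).round(4))"
```

```text
held px 254.0 247.0 c 592.9 95.7 size 43.9 19.5 long ang 80.3 z [0.1219 0.123  0.1264]
[[0.5908 0.0848 0.1225]
 [0.5951 0.1082 0.1234]] [0.5929 0.0965 0.123 ]
[[ 0.5933  0.0785  0.0925]
 [ 0.5935  0.0798  0.0939]
 [ 0.6016 -0.0441  0.0954]
 [ 0.6038 -0.0463  0.0946]]
```

```bash
python3 -m handwheel '{"deltas":[[-1,-0.01,-0.07,0,0],[-1,0,0,0.25,0],[-1,0,0,0.2,0],[-1,0,0,0,0],[-1,0,0,0,0],[-1,0,0,0,0]]}'
python3 -c "
from plan import *
go((.596,.096),80.7,.172)"
```

```text
clock: 7.42
tcp_pos: [0.5971, 0.0951, 0.1765]
orientation: [0.0, -0.648, 0.762, -0.0]
wrist_force: [0.6, 0.5, -0.8]
finger_gap: 0.0177
grip_force: 39.1
t 7.42 tcp [0.5971 0.0951 0.1765] yaw -99.3 j6 -1.38 | roll units 0.0 then x,y,z units -0.018 0.03 0.114
```

```bash
python3 -m handwheel '{"deltas":[[-1,-0.015,0.03,0.1,0],[-1,0,0,0.03,0],[-1,0,0,0,0],[-1,0,0,0,0],[-0.1,0,0,0,0],[-0.1,0,0,0,0],[-0.1,0,0,0,0],[0,0,0,-0.5,0],[0,0,0,-0.7,0],[0,0,0,0,0]]}'
python3 - <<'E'
from plan import *
from workcell import optics
c=optics.read_camera("wrist"); np.savez("w4.npz",**c); held(c,215,300,170,300,.08,.11)
vv,uu=np.mgrid[0:384,0:512]; P=world(c,uu,vv,True)
go((.4488,.1718),149.2,.2)
E
```

```text
clock: 8.68
tcp_pos: [0.5972, 0.096, 0.2215]
orientation: [0.002, -0.648, 0.762, -0.001]
wrist_force: [0.8, 0.5, -0.2]
finger_gap: 0.0427
grip_force: 0.0
held px 257.0 212.0 c 595.9 97.0 size 46.5 22.4 long ang 80.5 z [0.0902 0.0994 0.1021]
t 8.72 tcp [0.5964 0.0959 0.22  ] yaw -99.3 j6 -1.38 | roll units -6.85 then x,y,z units -4.142 0.261 0.5
```

```bash
python3 -m handwheel '{"deltas":[[0,0,0,0,-0.979],[0,0,0,0,-0.979],[0,0,0,0,-0.979],[0,0,0,0,-0.979],[0,0,0,0,-0.979],[0,0,0,0,-0.979],[0,0,0,0,-0.979],[0,-0.83,0.052,0,0],[0,-0.83,0.052,0,0],[0,-0.83,0.052,0.1,0],[0,-0.83,0.052,0.2,0],[0,-0.83,0.052,0.2,0],[0,0,0,0,0],[0,0,0,0,0]]}'
python3 - <<'E'
from plan import *
from workcell import optics
c=optics.read_camera("wrist"); np.savez("w5.npz",**c); wbars(c)
go((.4488,.1718),149.2,.0755)
E
```

```text
clock: 10.48
tcp_pos: [0.4482, 0.1718, 0.1988]
orientation: [0.0, 0.964, -0.265, 0.0]
wrist_force: [0.0, -0.7, 0.0]
finger_gap: 0.0425
grip_force: 0.0
px 507.0 37.0 c 455.1 -167.2 size 26.8 71.9 long ang 140.5 z [0.0024 0.0044 0.0068]
px 254.0 178.0 c 449.3 171.4 size 18.5 114.7 long ang 149.4 z [0.0034 0.0047 0.0075]
t 10.53 tcp [0.4487 0.1717 0.199 ] yaw -30.8 j6 -2.41 | roll units 0.0 then x,y,z units 0.002 -0.004 3.088
```

```bash
python3 -m handwheel '{"deltas":[[0,0,0,0.9,0],[0,0,0,0.9,0],[0,0,0,0.9,0],[0,0,0,0.4,0],[0,0,0,0,0],[0,0,0,0,0],[-1,0,0,0,0],[-1,0,0,0,0],[-1,0,0,0,0],[-1,0,0,0,0],[-1,0,0,0,0],[-1,0,0,-1,0],[-1,0,0,-1,0],[-1,0,0,-1,0],[-1,0,0,0,0]]}' 50
python3 -c "
from plan import *
go((.6124,.2666),84.9,.1715)"
```

```text
clock: 12.4
tcp_pos: [0.4498, 0.1724, 0.1984]
orientation: [-0.002, 0.964, -0.265, 0.003]
wrist_force: [-0.1, -0.0, -1.5]
finger_gap: 0.016
grip_force: 48.9
t 12.4 tcp [0.4498 0.1724 0.1984] yaw -30.7 j6 -2.41 | roll units 6.44 then x,y,z units -2.708 -3.839 0.674
```

```bash
python3 -m handwheel '{"deltas":[[-1,0,0,0,0.92],[-1,0,0,0,0.92],[-1,0,0,0,0.92],[-1,0,0,0,0.92],[-1,0,0,0,0.92],[-1,0,0,0,0.92],[-1,0,0,0,0.92],[-1,-0.542,-0.768,0,0],[-1,-0.542,-0.768,0,0],[-1,-0.542,-0.768,0,0],[-1,-0.542,-0.768,0,0],[-1,-0.542,-0.768,0,0],[-1,0,0,0,0],[-1,0,0,0,0],[-1,0,0,0,0]]}'
python3 - <<'E'
from plan import *
from workcell import optics
go((.6124,.2666),84.9,.1715)
c=optics.read_camera("wrist"); np.savez("w6.npz",**c); cv2.imwrite("pics/w6.png",c["frame"][:,:,::-1]); held(c,200,310,120,330,.11,.16)
E
```

```text
clock: 14.28
tcp_pos: [0.6095, 0.2656, 0.1947]
orientation: [-0.001, -0.675, 0.738, 0.0]
wrist_force: [-0.3, -1.0, -0.5]
finger_gap: 0.0165
grip_force: 49.0
t 14.28 tcp [0.6095 0.2656 0.1947] yaw -95.2 j6 -1.19 | roll units -0.01 then x,y,z units -0.033 -0.071 0.579
held px 254.0 227.0 c 609.3 264.5 size 115.5 20.2 long ang 84.6 z [0.1216 0.1228 0.1258]
```

View pics/w6.png

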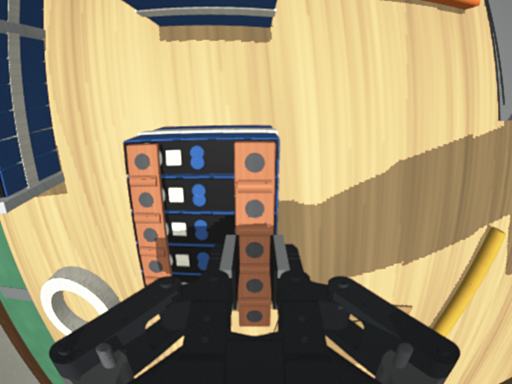

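The five windows line up along the near row, (255,162) to (255,315). A small correction is needed, then lower and release.

```bash
python3 -m handwheel '{"deltas":[[-1,-0.06,-0.072,0,0],[-1,0,0,0.25,0],[-1,0,0,0.2,0],[-1,0,0,0,0],[-1,0,0,0,0]]}'
python3 -c "
from plan import *
go((.6126,.2677),84.9,.1725)"
```

```text
clock: 14.95
tcp_pos: [0.6136, 0.2681, 0.1769]
orientation: [-0.0, -0.675, 0.738, 0.0]
wrist_force: [0.1, 0.4, -0.5]
finger_gap: 0.0163
grip_force: 49.0
t 14.95 tcp [0.6136 0.2681 0.1769] yaw -95.2 j6 -1.19 | roll units -0.01 then x,y,z units 0.013 0.023 0.11
```

```bash
python3 -m handwheel '{"deltas":[[-1,0.01,0.02,0.08,0],[-1,0,0,0.04,0],[-1,0,0,0,0],[-1,0,0,0,0],[-0.1,0,0,0,0],[-0.1,0,0,0,0],[-0.1,0,0,0,0],[0,0,0,-0.5,0],[0,0,0,-0.7,0],[0,0,0,0,0]]}'
python3 - <<'E'
from plan import *
from workcell import optics
c=optics.read_camera("wrist"); np.savez("w7.npz",**c); held(c,210,310,100,330,.094,.11)
go((.4484,-.1738),159.3,.2)
E
```

```text
clock: 16.2
tcp_pos: [0.6141, 0.2683, 0.2231]
orientation: [0.002, -0.675, 0.738, -0.001]
wrist_force: [-0.3, 1.0, 0.0]
finger_gap: 0.0424
grip_force: 0.0
held px 257.0 202.0 c 612.6 266.8 size 115.3 20.1 long ang 84.9 z [0.0984 0.0996 0.1025]
t 16.25 tcp [0.6134 0.268  0.2214] yaw -95.2 j6 -1.19 | roll units -7.45 then x,y,z units 0.045 11.791 0.536
```

```bash
python3 -m handwheel '{"deltas":[[0,0,0,0,0.959],[0,0,0,0,0.959],[0,0,0,0,0.959],[0,0,0,0,0.959],[0,0,0,0,0.959],[0,0,0,0,0.959],[0,0,0,0,0.959],[0,0,0,0,0.959],[0,0,0,0,0.959],[0,0,0,0,0.959],[0,0,0,0,0.959]]}'
python3 -m handwheel '{"deltas":[[0,0,-0.983,0,0],[0,0,-0.983,0,0],[0,0,-0.983,0,0],[0,0,-0.983,0,0],[0,0,-0.983,0,0],[0,0,-0.983,0,0],[0,0,-0.983,0,0],[0,0,-0.983,0,0],[0,0,-0.983,0.1,0],[0,0,-0.983,0.2,0],[0,0,-0.983,0.2,0],[0,-0.045,-0.983,0,0],[0,0,0,0,0],[0,0,0,0,0]]}'
python3 - <<'E'
from plan import *
from workcell import optics
c=optics.read_camera("wrist"); np.savez("w8.npz",**c); wbars(c)
go((.4484,-.1738),159.3,.0755)
E
```

```text
clock: 17.62
tcp_pos: [0.6122, 0.2677, 0.2186]
orientation: [-0.001, 0.182, 0.983, -0.0]
wrist_force: [-0.0, -0.4, -0.4]
finger_gap: 0.0425
grip_force: 0.0
clock: 19.38
tcp_pos: [0.4477, -0.1739, 0.1996]
orientation: [-0.001, 0.179, 0.984, 0.001]
wrist_force: [0.6, -0.2, -0.0]
finger_gap: 0.0424
grip_force: 0.0
px 443.0 104.0 c 434.8 29.7 size 3.0 109.4 long ang 178.6 z [0.0065 0.0134 0.0197]
px 255.0 184.0 c 448.2 -172.6 size 18.4 66.7 long ang 159.9 z [0.0033 0.0046 0.0072]
px 160.0 224.0 c 455.0 -278.2 size 19.8 90.5 long ang 165.6 z [0.0034 0.0046 0.0073]
t 19.43 tcp [ 0.4479 -0.1735  0.1997] yaw 159.4 j6 -0.18 | roll units 0.01 then x,y,z units -0.014 -0.002 3.106
```

```bash
python3 -m handwheel '{"deltas":[[0,0.01,-0.02,0.9,0],[0,0,0,0.9,0],[0,0,0,0.9,0],[0,0,0,0.42,0],[0,0,0,0,0],[0,0,0,0,0],[-1,0,0,0,0],[-1,0,0,0,0],[-1,0,0,0,0],[-1,0,0,0,0],[-1,0,0,0,0],[-1,0,0,-1,0],[-1,0,0,-1,0],[-1,0,0,-1,0],[-1,0,0,0,0]]}' 50
python3 -c "
from plan import *
go((.6427,-.2674),87.2,.1715)"
```

```text
clock: 21.3
tcp_pos: [0.4494, -0.1761, 0.1992]
orientation: [0.004, 0.179, 0.984, -0.001]
wrist_force: [-0.1, 0.1, -1.0]
finger_gap: 0.0153
grip_force: 48.8
t 21.3 tcp [ 0.4494 -0.1761  0.1992] yaw 159.3 j6 -0.18 | roll units 7.21 then x,y,z units -2.043 4.939 0.692
```

```bash
python3 -m handwheel '{"deltas":[[-1,0,0,0,0.901],[-1,0,0,0,0.901],[-1,0,0,0,0.901],[-1,0,0,0,0.901],[-1,0,0,0,0.901],[-1,0,0,0,0.901],[-1,0,0,0,0.901],[-1,0,0,0,0.901],[-1,-0.34,0.823,0,0],[-1,-0.34,0.823,0,0],[-1,-0.34,0.823,0,0],[-1,-0.34,0.823,0,0],[-1,-0.34,0.823,0,0],[-1,-0.34,0.823,0,0],[-1,0,0,0,0],[-1,0,0,0,0],[-1,0,0,0,0]]}'
python3 - <<'E'
from plan import *
from workcell import optics
go((.6427,-.2674),87.2,.1725)
c=optics.read_camera("wrist"); np.savez("w9.npz",**c); cv2.imwrite("pics/w9.png",c["frame"][:,:,::-1]); held(c,200,310,120,330,.11,.16)
E
```

```text
clock: 23.42
tcp_pos: [0.6399, -0.2653, 0.1953]
orientation: [-0.001, 0.724, 0.69, -0.0]
wrist_force: [0.1, -0.2, -0.8]
finger_gap: 0.0158
grip_force: 48.9
t 23.43 tcp [ 0.6399 -0.2653  0.1953] yaw 87.3 j6 1.11 | roll units 0.01 then x,y,z units -0.049 0.073 0.569
held px 254.0 239.0 c 640.3 -263.7 size 68.5 20.0 long ang 87.5 z [0.1218 0.123  0.1264]
```

View pics/w9.png

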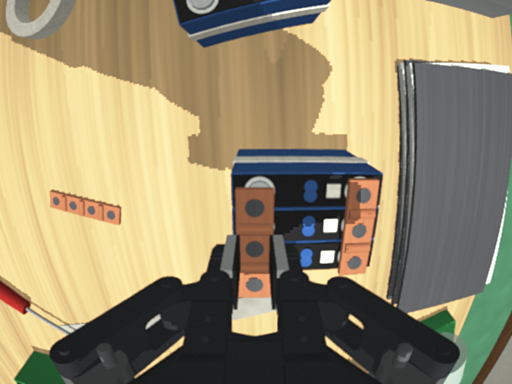

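The held bar's windows are at (255,208), (254,248) and (254,285), about 4 mm short of the row's middle. I'll correct that and lower.

```bash
python3 -m handwheel '{"deltas":[[-1,-0.09,0.06,0,0],[-1,0,0,0.25,0],[-1,0,0,0.2,0],[-1,0,0,0,0],[-1,0,0,0,0]]}'
python3 -c "
from plan import *
go((.6423,-.2690),87.2,.1725)"
```

```text
clock: 24.1
tcp_pos: [0.643, -0.2695, 0.1773]
orientation: [-0.0, 0.724, 0.69, -0.0]
wrist_force: [0.4, 0.0, -0.4]
finger_gap: 0.0156
grip_force: 48.9
t 24.1 tcp [ 0.643  -0.2695  0.1773] yaw 87.3 j6 1.11 | roll units 0.01 then x,y,z units 0.011 -0.019 0.119
```

```bash
python3 -m handwheel '{"deltas":[[-1,0.01,-0.01,0.09,0],[-1,0,0,0.04,0],[-1,0,0,0,0],[-1,0,0,0,0],[-0.1,0,0,0,0],[-0.1,0,0,0,0],[-0.1,0,0,0,0],[0,0,0,-0.5,0],[0,0,0,-0.7,0],[0,0,0,0,0]]}'
python3 - <<'E'
from plan import *
from workcell import optics
c=optics.read_camera("wrist"); np.savez("w10.npz",**c); held(c,210,310,100,330,.094,.11)
go((.4550,-.279),165.7,.2)
E
```

```text
clock: 25.35
tcp_pos: [0.6439, -0.2698, 0.2232]
orientation: [0.002, 0.724, 0.69, 0.001]
wrist_force: [-1.3, -1.2, 0.0]
finger_gap: 0.0428
grip_force: 0.0
held px 252.0 207.0 c 643.1 -267.6 size 66.8 20.0 long ang 87.2 z [0.0983 0.0995 0.1023]
t 25.4 tcp [ 0.6433 -0.2695  0.2214] yaw 87.3 j6 1.11 | roll units -7.84 then x,y,z units 4.504 -1.393 0.536
```

```bash
python3 -m handwheel '{"deltas":[[0,0,0,0,-0.98],[0,0,0,0,-0.98],[0,0,0,0,-0.98],[0,0,0,0,-0.98],[0,0,0,0,-0.98],[0,0,0,0,-0.98],[0,0,0,0,-0.98],[0,0,0,0,-0.98],[0,0.9,-0.279,0,0],[0,0.9,-0.279,0,0],[0,0.9,-0.279,0.1,0],[0,0.9,-0.279,0.2,0],[0,0.9,-0.279,0.2,0],[0,0,0,0,0],[0,0,0,0,0]]}'
python3 - <<'E'
from plan import *
from workcell import optics
c=optics.read_camera("wrist"); np.savez("w11.npz",**c); wbars(c)
go((.4550,-.279),165.7,.0755)
E
```

```text
clock: 27.28
tcp_pos: [0.4547, -0.2788, 0.1999]
orientation: [0.0, 0.125, 0.992, 0.0]
wrist_force: [0.8, -0.8, -0.5]
finger_gap: 0.0426
grip_force: 0.0
px 509.0 97.0 c 434.2 29.7 size 4.9 108.4 long ang 178.6 z [0.0042 0.0086 0.0157]
px 254.0 182.0 c 455.1 -278.9 size 18.9 90.5 long ang 166.1 z [0.0034 0.0046 0.0074]
t 27.32 tcp [ 0.4552 -0.2789  0.2002] yaw 165.7 j6 -0.45 | roll units -0.0 then x,y,z units 0.005 -0.004 3.116
```

```bash
python3 -m handwheel '{"deltas":[[0,0,0,0.9,0],[0,0,0,0.9,0],[0,0,0,0.9,0],[0,0,0,0.43,0],[0,0,0,0,0],[0,0,0,0,0],[-1,0,0,0,0],[-1,0,0,0,0],[-1,0,0,0,0],[-1,0,0,0,0],[-1,0,0,0,0],[-1,0,0,-1,0],[-1,0,0,-1,0],[-1,0,0,-1,0],[-1,0,0,0,0]]}' 50
python3 -c "
from plan import *
go((.6092,-.088),100.9,.1715)"
```

```text
clock: 29.2
tcp_pos: [0.456, -0.28, 0.1987]
orientation: [0.003, 0.125, 0.992, -0.002]
wrist_force: [0.5, -0.1, -1.6]
finger_gap: 0.0165
grip_force: 48.8
t 29.2 tcp [ 0.456  -0.28    0.1987] yaw 165.7 j6 -0.45 | roll units 6.48 then x,y,z units 3.99 4.667 0.68
```

```bash
python3 -m handwheel '{"deltas":[[-1,0,0,0,0.926],[-1,0,0,0,0.926],[-1,0,0,0,0.926],[-1,0,0,0,0.926],[-1,0,0,0,0.926],[-1,0,0,0,0.926],[-1,0,0,0,0.926],[-1,0.57,0.667,0,0],[-1,0.57,0.667,0,0],[-1,0.57,0.667,0,0],[-1,0.57,0.667,0,0],[-1,0.57,0.667,0,0],[-1,0.57,0.667,0,0],[-1,0.57,0.667,0,0],[-1,0,0,0,0],[-1,0,0,0,0],[-1,0,0,0,0]]}'
python3 - <<'E'
from plan import *
from workcell import optics
go((.6092,-.088),100.9,.1725)
c=optics.read_camera("wrist"); np.savez("w12.npz",**c); held(c,200,310,120,330,.11,.16)
E
```

```text
clock: 31.32
tcp_pos: [0.6071, -0.0875, 0.1946]
orientation: [-0.0, 0.638, 0.77, -0.0]
wrist_force: [-0.1, -0.1, -0.1]
finger_gap: 0.0162
grip_force: 49.0
t 31.32 tcp [ 0.6071 -0.0875  0.1946] yaw 100.8 j6 1.11 | roll units -0.01 then x,y,z units -0.022 0.05 0.553
held px 254.0 236.0 c 607.2 -87.0 size 20.1 91.5 long ang 100.9 z [0.1215 0.1227 0.1259]
```

```bash
python3 -m handwheel '{"deltas":[[-1,-0.03,0.04,0,0],[-1,0,0,0.25,0],[-1,0,0,0.2,0],[-1,0,0,0,0],[-1,0,0,0,0]]}'
python3 -c "
from plan import *
go((.6092,-.0883),100.9,.1725)"
```

```text
clock: 32.0
tcp_pos: [0.6096, -0.0875, 0.1769]
orientation: [-0.0, 0.637, 0.771, -0.0]
wrist_force: [0.8, 0.2, -1.0]
finger_gap: 0.0163
grip_force: 49.0
t 32.0 tcp [ 0.6096 -0.0875  0.1769] yaw 100.9 j6 1.11 | roll units -0.0 then x,y,z units -0.017 -0.013 0.111
```

```bash
python3 -m handwheel '{"deltas":[[-1,-0.015,-0.01,0.08,0],[-1,0,0,0.04,0],[-1,0,0,0,0],[-1,0,0,0,0],[-0.1,0,0,0,0],[-0.1,0,0,0,0],[-0.1,0,0,0,0],[0,0,0,-0.5,0],[0,0,0,-0.7,0],[0,0,0,-0.9,0],[0,0,-0.9,-0.2,0],[0,0,-0.9,0,0],[0,0,-0.9,0,0],[0,0,-0.9,0,0],[0,0,0,0,0],[0,0,0,0,0]]}'
python3 - <<'E'
from plan import *
from workcell import optics
c=optics.read_camera("top"); cv2.imwrite("pics/top1.png",c["frame"][:,:,::-1])
im=c["frame"]; hsv=cv2.cvtColor(im,cv2.COLOR_RGB2HSV).astype(int); H,S=hsv[...,0],hsv[...,1]
vv,uu=np.mgrid[0:384,0:512]; P=world(c,uu,vv); z=P[...,2]
m=(c["depth"]>0)&(z>.09)&(z<.115)&((H<12)|(H>172))&(S>90)&(P[...,0]>.55)&(P[...,0]<.75)
m=cv2.morphologyEx(m.astype(np.uint8),cv2.MORPH_CLOSE,np.ones((5,5)))
for v,u in blobs(m,60):
    p=P[v,u]; p=p[(p[:,2]>.08)&(p[:,2]<.12)]
    (cx,cy),(a,b),t=cv2.minAreaRect((p[:,:2]*1000).astype(np.float32))
    print("c",round(cx,1),round(cy,1),"size",round(a,1),round(b,1),"ang",round(t+(90 if b>a else 0),1)%180,"z",np.percentile(p[:,2],[20,50,95]).round(4))
for k,r in rows.items(): print(k,(r.mean(0)*1000).round(1))
E
```

```text
clock: 34.0
tcp_pos: [0.4687, -0.1156, 0.2648]
orientation: [0.001, 0.637, 0.771, 0.0]
wrist_force: [0.4, 0.0, 0.2]
finger_gap: 0.0427
grip_force: 0.0
c 708.4 -269.6 size 67.2 24.6 ang 86.6 z [0.0982 0.0996 0.1031]
c 672.9 -75.0 size 28.9 91.6 ang 106.1 z [0.0983 0.0997 0.1026]
c 673.9 260.9 size 115.9 26.7 ang 84.4 z [0.0979 0.0993 0.1025]
c 660.0 86.6 size 42.7 19.8 ang 80.5 z [0.0982 0.0994 0.1025]
c 645.1 -252.3 size 20.0 36.6 ang 94.7 z [0.0984 0.0997 0.1029]
c 609.8 -88.9 size 20.7 90.7 ang 100.9 z [0.0985 0.0997 0.1027]
c 613.5 265.0 size 115.1 21.8 ang 85.6 z [0.098  0.0993 0.1024]
c 596.3 94.9 size 43.5 20.1 ang 80.4 z [0.0983 0.0994 0.1023]
2 [596.  96.]
5 [612.4 266.6]
3 [ 642.7 -267.2]
4 [609.2 -88. ]
```

View pics/top1.png

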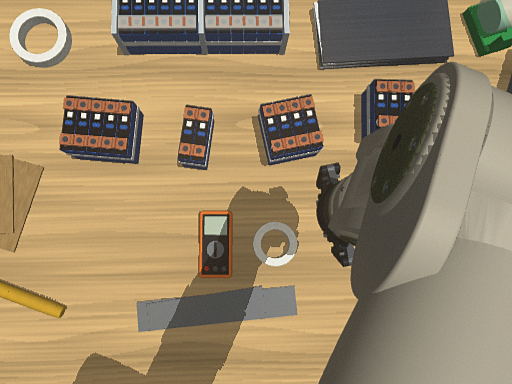

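All the busbars lie on their rows at rows 135–155. Busbar3 is half hidden by the arm at (388,122), but the wrist view after release put it within 1 mm. The meter (215,244) and tape (275,244) have not moved.

```bash
python3 -c "
from workcell import hand_in
print(hand_in())"
```

```text
the job is handed in; nothing more can be done
None
```

I laid all four busbars on their matching bare rows, each measured within about 2 mm of the row's middle, left the tape roll and meter where they were, and handed the job in at 34 s; no verdict was returned.

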